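# Re-set a ratchet-propped service board to a low notch

### The job

The tilting service board on the repair bench is propped too steeply, and its ratchet only lets it go up. Take it by the roller bar on its free edge, raise it through its notches and just past the top until the pawl is thrown out, without straining it against the rubber bumper up there; then let it down under control all the way flat, which sets the pawl again, raise it into the second notch from the bottom and leave it resting there. Never let the board drop, and leave the other things on the bench where they are.

Things in the scene. Friction and masses are not known exactly. Their poses are not given: they have to be found in the camera images.
- stand_hinge (a point): Middle of the hinge shaft of the tilting stand, 65 mm above the bench. The stand, a dark steel frame, is fixed to the bench. x is level, square to the shaft, from the hinge to the board's free edge (away from the robot); y along the shaft; z up. The quadrant plate and the crank stand beside the board, 147 to 181 mm along +y, within 210 mm of the shaft.
- bar_mid (a point): Middle of the roller bar at the board's free edge: rubber sleeve 18 mm thick, 140 mm long, parallel to the hinge shaft, 250 mm from it, in the board's plane (height 65 mm + 250 mm x sin of the board angle). It spins freely, so fingers pointing straight down can pinch it across and follow the arc without turning. Rods hold it 85 mm either side; 36 mm clear gap to the panel edge.
- board (a joint): Board angle, rad: 0 flat (firm stop), growing as the free edge rises. Plywood panel 195 x 260 mm with a circuit board clamped on; carried by 2 to 4 N at the bar, up to 3 N more while the pawl climbs a tooth. Notch rests, lowest first: 0.157, 0.297, 0.436, 0.576, 0.716; it starts in the 4th. The pawl drops in about 0.045 above each rest; the board then sinks back onto it.
- quadrant (a point): Middle tooth (of five) on the rim of the steel quadrant plate, 160 mm from the hinge axis. A brass pawl on the board's crank rests on these teeth. Above them a taller trip tooth throws the pawl out; it stays out until the board is lowered: from 0.14 to 0.04 rad a ramp pushes it in again, bearing part of the weight, so press lightly if it stops short of flat.
- bumper: Rubber roll on the crank, 16 mm across, 120 mm from the hinge axis; origin at its middle. 0.03 to 0.04 rad after the pawl is thrown out it meets a stop block: proof that the pawl is out. Trip tooth and block are clamped elsewhere each time, unmeasured: it meets at 0.81 to 1.12 rad. It gives 1 mm per 2.4 N of extra lift at the bar; over 22 N extra there (46 N on it) strains it.
- screwdriver_grip (a point): Bystander, to be left alone: a black-handled screwdriver lying on the bench beside the stand; the point is on its handle
- tape_roll: Bystander, to be left alone: a grey roll of tape, 84 mm across, 22 mm high, lying flat in front of the stand; origin at the centre of its underside
- relay: Bystander, to be left alone: a small clear-cased relay, 32 x 42 x 30 mm, near the stand; origin at the centre of its underside
- capacitor: Bystander, to be left alone: an upright aluminium capacitor can, 44 mm across, 60 mm high, beside the quadrant; origin at the centre of its underside
- mug: Bystander, to be left alone: a white mug, 80 mm across, 90 mm high, beyond the stand; origin at the centre of its underside
- transformer: Bystander, to be left alone: a small open-frame transformer, 60 x 50 x 50 mm, beside the stand; origin at the centre of its underside
- meter: Bystander, to be left alone: a black hand-held meter lying on the bench, 70 x 140 x 35 mm; origin at the centre of its underside

How it is judged:
By the outcome, as a careful person would: the job done as asked, in the order asked, and still so for the second after the job is handed in, with the robot touching nothing.
It also fails if it takes over 58 s, if anything falls off the work surface, if the arm or the gripper's body presses on something with over 40 N, if the wrist force passes 120 N, or if a joint passes its speed limit or range.

### The arm

A 6-joint arm with a two-finger parallel gripper is mounted at the origin on the work surface. World frame = base frame: x ahead of the robot, y to its left, z up, the work surface at z = 0. Lengths are in m, angles in degrees, forces in N, time in s.
With the tool pointing down it reaches from about 0.225 to 0.725 m from the base axis. Payload 3.1 kg.
Tool frame: the origin (TCP) lies at the very end of the fingers, on their centre line; the grasp point (between the pads) lies env.grasp_offset behind it (env.grasp_offset is the distance from the TCP to the grasp point, in m); z points along the fingers, y is the line along which they close (so a half turn about z gives the same grasp; the last joint's range is limited). The gripper opens to 85 mm and grips with 20 to 120 N. Pads are 22 mm wide; open, the fingers measure 114 mm over their backs; the gripper's body (76 mm by 85 mm) begins 54 mm behind the grasp point. The pads swing forward as they close: fully open they stand 13 mm farther back than shut.
Start: joints at [-79.687, 2.75, 5.684, 92.934, 0, 82.678], TCP at [0.159, -0.5, 0.231] pointing down, gripper open.
Joint ranges: [-166.93, 166.93], [-56.73, 111.36], [-69.38, 81.34], [-121.58, 131.49], [-85.45, 84.26], [-180, 180]. Speed limits (degrees/s): [159.86, 159.86, 180, 180, 180, 180].

### API

Orientations are given as [roll, pitch, yaw] about the fixed x, y, z axes, in that order (R = Rz(yaw) Ry(pitch) Rx(roll)).
In Python, from workcell import env gives the robot as it stands. The module is installed in compiled form; this text tells all that it offers.
- The arm moves only by the tool arm_command, never from a script. Its argument "plan" is a list of rows, each a list of 5 numbers: the opening in per cent of the stroke, from 0 (shut) to 100 (fully open), then the shift along the world's x, y, z in mm, then the turn about the world's z in degrees. A call has 1 to 10 rows; each row shifts and turns the commanded pose from where the row before left it; what a row does not reach is not made up. A row lasts 1/12 s, in which the tool goes at most 41.7 mm and 7.16 degrees, less where a joint would pass 70% of its speed; a pose out of reach is approached as far as the arm can. A call with a gripper value outside its range is refused whole. The fingers move at their own pace and stop on an object; "force" is the grip in N (left out, the last holds). Time passes only in rows, so rows that do not move let the fingers close. It gives the time, the measured TCP pose, the force, the opening and the grip force at its end, in the units of the state.
- env.observe(): the state, without advancing time (a new reading comes with each control period).
- env.get_image(name): name is "scene" or "top" or "wrist"; returns (picture, depth): 480x640x3 uint8, blue, green, red; 480x640 float32, m along the optical axis (not along the pixel's ray), 0 where there is no reading.
- env.camera_model(name): a dict with "fx", "fy", "cx", "cy" (pixels), "T" (4x4, takes a point from camera to world coordinates). Camera axes: x right, y up, looking along -z (the intrinsics and any distortion apply to the point x, -y, -z); pixel columns grow to the right and rows downward; lengths in m; the calibration is good to about 2 mm. A picture is of the moment at which its call begins: read the wrist's pose just before it. camera_model takes no time and is no camera call; for the wrist camera it gives the pose at the moment of the call.
- env.close_job(): hands the job in; it is judged then, once.
The state is a dict: "time_s": time; "joint_positions": joint angles; "qvel": joint speeds; "joint_efforts": joint torques, N m; "position": TCP position; "ee_rot": TCP orientation; "ft_force": force on the tool from outside, world axes, zero at the start; "torque": the same for the moment, N m; "grip_width": finger opening in m; "grip_force": force on a finger pad.
Only numpy, scipy, OpenCV 4.12 (cv2) and the standard library are available. Lean on these libraries where they do the work, as an engineer would, in place of code of your own. Each camera call takes 0.05 s, during which the arm holds its last target. There are 200 camera calls.

## Working session

There is one attempt and no reset: what is moved stays moved. The work goes in short steps, Python scripts to look and compute and a tool call to move; the robot and the scene stay as the last step left them, time stands still between calls to the robot, and variables do not carry over. Pictures are saved under pics/ and viewed, at most 10 in all, crops included, and the job is handed in when it is done.

Besides the shell and the picture viewer there is one more tool, called as name(argument=value, ...) on one line, values as JSON. arm_command: Moves the arm, as the interface text tells. Its arguments: {"type":"object","properties":{"plan":{"type":"array"},"force":{"type":"number"}},"required":["plan"]}

```bash
mkdir -p pics
cat > h.py <<'E'
import numpy as np, cv2
from workcell import env
def grab(n,tag):
    im,d=env.get_image(n); cv2.imwrite(f'pics/{tag}.png',im); m=env.camera_model(n)
    np.savez(f'pics/{tag}.npz',im=im,d=d,**{k:np.array(v) for k,v in m.items() if k in('fx','fy','cx','cy','T')})
    return im,d,m
def load(tag):
    z=np.load(f'pics/{tag}.npz'); return z['im'],z['d'],z
def pts(d,m):
    v,u=np.mgrid[:480,:640]
    p=np.stack([(u-m['cx'])/m['fx']*d,-(v-m['cy'])/m['fy']*d,-d],-1)
    T=np.array(m['T']); return p@T[:3,:3].T+T[:3,3]
E
python3 - <<'E'
from h import *
for n in('scene','top'):
    im,d,m=grab(n,n+'0'); print(n,{k:v for k,v in m.items()})
s=env.observe(); print(s, env.grasp_offset)
E
```

```text
scene {'fx': 532.6146066177092, 'fy': 532.6146066177092, 'cx': 309.90003593957323, 'cy': 233.9700331646448, 'T': array([[-0.35381484, -0.70121203,  0.61896426,  1.22046788],
       [ 0.93524302, -0.25699925,  0.24345815,  0.27904589],
       [-0.01164243,  0.66502111,  0.74673381,  0.88207597],
       [ 0.        ,  0.        ,  0.        ,  1.        ]])}
top {'fx': 518.5615016121327, 'fy': 518.5615016121327, 'cx': 323.1825183281756, 'cy': 238.19892958287127, 'T': array([[-0.02572826,  0.99495772, -0.09693907,  0.46783976],
       [-0.99942102, -0.02776033, -0.01967203, -0.00188028],
       [-0.02226389,  0.09637682,  0.99509589,  1.17994768],
       [ 0.        ,  0.        ,  0.        ,  1.        ]])}
{'time_s': 0.1, 'joint_positions': array([-7.96872631e+01,  2.78996251e+00,  5.59828381e+00,  9.29327192e+01,
        8.83674283e-04,  8.26778632e+01]), 'qvel': array([-0.02460988, -0.0028605 ,  0.06532853, -0.11626682,  0.01142134,
       -0.01740698]), 'joint_efforts': array([ 2.63756796e-03, -3.39852583e+01,  3.20935071e+01,  1.57475879e-02,
       -7.87658996e-05,  1.05017155e-07]), 'position': array([ 0.15894271, -0.4997749 ,  0.23020211]), 'ee_rot': array([-1.79876729e+02, -1.67307013e-02,  1.76348547e+01]), 'ft_force': array([ 0.55072897,  0.42062382, -0.74447296]), 'torque': array([ 0.03869059,  0.00605794, -0.05314015]), 'grip_force': 0.0, 'grip_width': 0.08560348923365081} 0.0187
```

View pics/scene0.png

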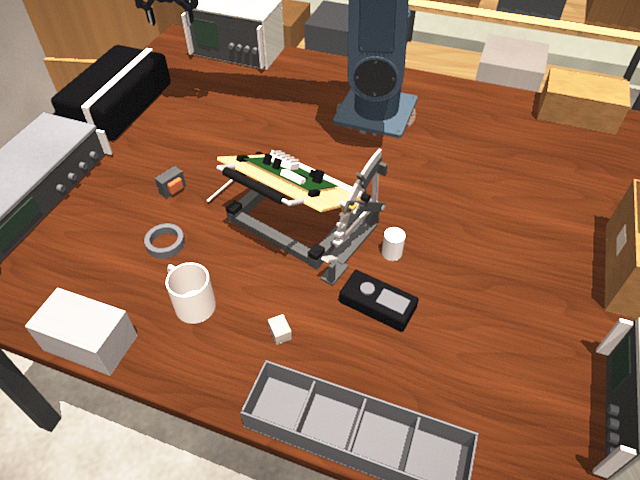

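View pics/top0.png

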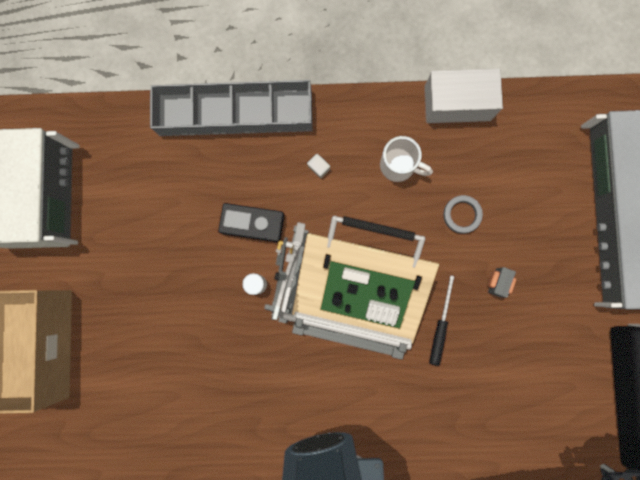

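The scene view shows the tilted board with its black bar at about (253,185). In the top view the bar runs from (343,220) to (413,237). The hinge edge is near (300,325)–(405,350), the quadrant near (285,275), the mug at (402,158) and the tape at (464,214).

Run:
```python
from h import *
out={}
for t,box in(('top0',(335,425,212,243)),('scene0',(215,300,160,210))):
    im,d,m=load(t); P=pts(d,m); hsv=cv2.cvtColor(im,cv2.COLOR_BGR2HSV)
    u0,u1,v0,v1=box
    mk=np.zeros((480,640),bool); mk[v0:v1,u0:u1]=True
    mk&=(im.max(2)<60)&(d>0)&(P[...,2]>0.15)&(P[...,2]<0.25)
    n,l,s,c=cv2.connectedComponentsWithStats(mk.astype(np.uint8)); i=1+np.argmax(s[1:,4]); mk=l==i
    p=P[mk]; c0=p.mean(0); U,S,V=np.linalg.svd(p-c0,full_matrices=False); ax=V[0]*np.sign(V[0][1])
    t_=(p-c0)@ax; print(t,mk.sum(),'mean',c0,'axis',ax,'yaw',np.degrees(np.arctan2(-ax[0],ax[1])),'ext',t_.min(),t_.max(),'mid',c0+ax*(t_.min()+t_.max())/2,'ztop',np.percentile(p[:,2],[5,50,98]), s[i])
# board plane from plywood in top
    wood=(hsv[...,0]>12)&(hsv[...,0]<28)&(hsv[...,1]>50)&(im.max(2)>150)&(P[...,2]>0.08)&(P[...,2]<0.25)&(P[...,0]>0.2)&(P[...,0]<.6)&(abs(P[...,1])<0.25)
    q=P[wood]; qc=np.median(q,0); q=q[np.linalg.norm(q-qc,axis=1)<.2]
    for _ in range(4):
        qc=q.mean(0); n_=np.linalg.svd(q-qc,full_matrices=False)[2][2]; r=abs((q-qc)@n_); q=q[r<max(.004,2*r.std())] if _<3 else q
    n_*=np.sign(n_[2]); print(' plane',qc,n_,'tilt rad',np.arccos(n_[2]),'uphill yaw',np.degrees(np.arctan2(-n_[1],-n_[0])),len(q),r.std())
```

```text
top0 528 mean [ 0.57840671 -0.08650264  0.20785748] axis [0.25310623 0.96743694 0.00173576] yaw -14.661421761170937 ext -0.06651557890119573 0.06731494954693319 mid [ 0.57850788 -0.08611597  0.20785817] ztop [0.20457426 0.20788721 0.21204198] [343 217  71  23 528]
 plane [ 0.48187825 -0.05353094  0.13884547] [-0.52234852  0.13665938  0.8417103 ] tilt rad 0.5703532422650818 uphill yaw -14.661386673164635 5424 0.0009021692581251661
scene0 591 mean [ 0.58397493 -0.08195635  0.20794136] axis [ 0.24701534  0.9690063  -0.00319675] yaw -14.301040187311314 ext -0.07274696468628618 0.06381624890118485 mid [ 0.58287192 -0.08628331  0.20795564] ztop [0.20038916 0.20899622 0.21302685] [223 168  62  36 591]
 plane [ 0.50470086 -0.03068654  0.15234989] [-0.51799912  0.13859037  0.84407916] tilt rad 0.5659507775904429 uphill yaw -14.978627782776542 1065 0.0007349679995157851
```

arm_command(plan=[[47, 26, 26, 10, 3.6], [47, 26, 26, 10, 3.6], [47, 26, 26, 10, 3.6], [47, 26, 26, 10, 3.6], [47, 26, 26, 10, 3.6], [47, 26, 26, 10, 3.6], [47, 26, 26, 10, 3.6], [47, 26, 26, 10, 3.6], [47, 26, 26, 0, 3.6], [47, 26, 26, 0, 3.6]], force=45)

```text
time_s: 0.93
position: [0.4202, -0.2389, 0.3119]
ee_rot: [179.9, 0.0, 53.8]
ft_force: [0.8, -0.6, -0.6]
grip_width: 0.0401
grip_force: 0.0
```

arm_command(plan=[[47, 27, 26, 0, 3.6], [47, 27, 26, 0, 3.6], [47, 27, 26, 0, 3.6], [47, 27, 26, 0, 3.6], [47, 27, 25, 0, 3.6], [47, 26, 25, 0, 3.7], [47, 0, 0, 0, 0], [47, 0, 0, 0, 0]])

```text
time_s: 1.6
position: [0.5806, -0.0847, 0.3092]
ee_rot: [-179.8, 0.0, 75.5]
ft_force: [-0.1, -0.3, -0.6]
grip_width: 0.0402
grip_force: 0.0
```

Run:
```python
from h import *
s=env.observe();print(s['time_s'],s['position'],s['ee_rot'],s['grip_width'],s['ft_force'])
im,d,m=grab('wrist','w1'); P=pts(d,m)
mk=(im.max(2)<60)&(P[...,2]>.195)&(P[...,2]<.22)&(P[...,0]>.55)&(P[...,0]<.62)
n,l,st,c=cv2.connectedComponentsWithStats(mk.astype(np.uint8)); i=1+np.argmax(st[1:,4]); p=P[l==i]
print(len(p),p.mean(0),p.min(0),p.max(0),st[i])
c0=p.mean(0);a=np.linalg.svd(p-c0,full_matrices=False)[2][0];print(a,np.degrees(np.arctan2(-a[0],a[1]))); print('Tcam',m['T'][:,3])
```

```text
1.6 [ 0.58064853 -0.08474589  0.30921964] [-1.79798764e+02  1.32596168e-02  7.55040071e+01] 0.040244916156701116 [-0.10241904 -0.26338005 -0.5596338 ]
1341 [ 0.568471   -0.12520564  0.2084885 ] [ 0.55308207 -0.15564983  0.20211453] [ 0.58961337 -0.07315774  0.21225841] [ 313  222   23  103 1341]
[-0.3071957  -0.95142453  0.02054695] 162.10578340895972
Tcam [ 0.60122079 -0.00411484  0.45294096  1.        ]
```

View pics/w1.png

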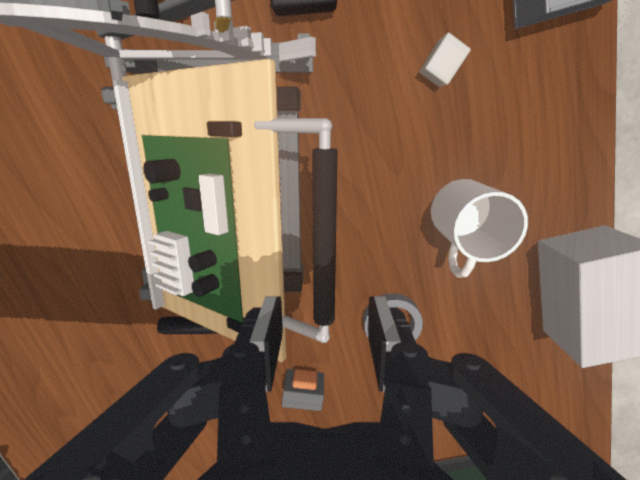

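The wrist picture shows the bar at column 325, rows 150–322. It lies midway between the fingertips (columns 275 and 380) and is parallel to the pads. I'll go straight down and pinch it.

arm_command(plan=[[47, 0, 0, -25, 0], [47, 0, 0, -25, 0], [47, 0, 0, -25, 0], [47, 0, 0, -22, 0], [47, 0, 0, -15, 0], [47, 0, 0, -13, 0], [47, 0, 0, 0, 0], [0, 0, 0, 0, 0], [0, 0, 0, 0, 0], [0, 0, 0, 0, 0]], force=45)

```text
time_s: 2.48
position: [0.5793, -0.0872, 0.1879]
ee_rot: [180.0, 0.1, 75.3]
ft_force: [-3.8, -0.9, -0.4]
grip_width: 0.0165
grip_force: 43.9
```

arm_command(plan=[[0, 0, 0, 0, 0], [0, 0, 0, 0, 0], [0, 0, 0, 0, 0]])

```text
time_s: 2.73
position: [0.5795, -0.0872, 0.1875]
ee_rot: [180.0, 0.1, 75.3]
ft_force: [-6.6, -1.1, 2.8]
grip_width: 0.0164
grip_force: 44.2
```

Run:
```python
import numpy as np
def seg(a,b,n):
    t=np.linspace(a,b,n+1); s=250*np.cos(t); z=250*np.sin(t)
    ds=np.diff(s);dz=np.diff(z)
    print(a,b,[[round(.967*x,1),round(-.253*x,1),round(y,1)] for x,y in zip(ds,dz)])
seg(.576,.776,10)
seg(.776,1.12,43)
```

```text
0.576 0.776 [[np.float64(-2.7), np.float64(0.7), np.float64(4.2)], [np.float64(-2.8), np.float64(0.7), np.float64(4.1)], [np.float64(-2.8), np.float64(0.7), np.float64(4.1)], [np.float64(-2.9), np.float64(0.8), np.float64(4.0)], [np.float64(-3.0), np.float64(0.8), np.float64(3.9)], [np.float64(-3.1), np.float64(0.8), np.float64(3.9)], [np.float64(-3.1), np.float64(0.8), np.float64(3.8)], [np.float64(-3.2), np.float64(0.8), np.float64(3.7)], [np.float64(-3.3), np.float64(0.9), np.float64(3.7)], [np.float64(-3.4), np.float64(0.9), np.float64(3.6)]]
0.776 1.12 [[np.float64(-1.4), np.float64(0.4), np.float64(1.4)], [np.float64(-1.4), np.float64(0.4), np.float64(1.4)], [np.float64(-1.4), np.float64(0.4), np.float64(1.4)], [np.float64(-1.4), np.float64(0.4), np.float64(1.4)], [np.float64(-1.4), np.float64(0.4), np.float64(1.4)], [np.float64(-1.4), np.float64(0.4), np.float64(1.4)], [np.float64(-1.4), np.float64(0.4), np.float64(1.4)], [np.float64(-1.4), np.float64(0.4), np.float64(1.3)], [np.float64(-1.4), np.float64(0.4), np.float64(1.3)], [np.float64(-1.5), np.float64(0.4), np.float64(1.
[... 1086 characters left out ...]
np.float64(-1.6), np.float64(0.4), np.float64(1.0)], [np.float64(-1.7), np.float64(0.4), np.float64(1.0)], [np.float64(-1.7), np.float64(0.4), np.float64(1.0)], [np.float64(-1.7), np.float64(0.4), np.float64(1.0)], [np.float64(-1.7), np.float64(0.4), np.float64(1.0)], [np.float64(-1.7), np.float64(0.4), np.float64(1.0)], [np.float64(-1.7), np.float64(0.4), np.float64(1.0)], [np.float64(-1.7), np.float64(0.4), np.float64(0.9)], [np.float64(-1.7), np.float64(0.4), np.float64(0.9)], [np.float64(-1.7), np.float64(0.4), np.float64(0.9)], [np.float64(-1.7), np.float64(0.5), np.float64(0.9)], [np.float64(-1.7), np.float64(0.5), np.float64(0.9)], [np.float64(-1.7), np.float64(0.5), np.float64(0.9)]]
```

arm_command(plan=[[0, -3.2, 0.7, 4.2, 0], [0, -3.2, 0.7, 4.1, 0], [0, -2.8, 0.7, 4.1, 0], [0, -2.9, 0.8, 4.0, 0], [0, -3.0, 0.8, 3.9, 0]])

```text
time_s: 3.15
position: [0.5659, -0.0836, 0.2073]
ee_rot: [179.8, 0.1, 75.3]
ft_force: [1.8, -5.9, -2.0]
grip_width: 0.0163
grip_force: 44.1
```

arm_command(plan=[[0, -3.1, 0.8, 3.9, 0], [0, -3.1, 0.8, 3.8, 0], [0, -3.2, 0.8, 3.7, 0], [0, -3.3, 0.9, 3.7, 0], [0, -3.4, 0.9, 3.6, 0], [0, 0, 0, 0, 0]])

```text
time_s: 3.65
position: [0.5492, -0.0791, 0.2271]
ee_rot: [179.8, 0.1, 75.3]
ft_force: [0.1, -5.3, -1.4]
grip_width: 0.016
grip_force: 44.4
```

arm_command(plan=[[0, -1.4, 0.3, 1.4, 0], [0, -1.4, 0.3, 1.4, 0], [0, -1.4, 0.3, 1.4, 0], [0, -1.4, 0.3, 1.4, 0], [0, -1.4, 0.3, 1.4, 0]])

```text
time_s: 4.07
position: [0.5432, -0.0776, 0.2333]
ee_rot: [179.8, 0.0, 75.3]
ft_force: [2.7, -4.5, -0.6]
grip_width: 0.0164
grip_force: 44.6
```

arm_command(plan=[[0, -1.4, 0.3, 1.4, 0], [0, -1.4, 0.3, 1.4, 0], [0, -1.4, 0.3, 1.3, 0], [0, 0, 0, 0, 0]])

```text
time_s: 4.4
position: [0.5387, -0.0764, 0.2377]
ee_rot: [179.8, 0.0, 75.3]
ft_force: [3.0, -4.4, 0.7]
grip_width: 0.0161
grip_force: 44.6
```

arm_command(plan=[[0, -1.5, 0.3, 1.3, 0], [0, -1.5, 0.3, 1.3, 0], [0, -1.5, 0.3, 1.3, 0], [0, 0, 0, 0, 0]])

```text
time_s: 4.73
position: [0.5344, -0.0752, 0.2416]
ee_rot: [179.8, -0.0, 75.3]
ft_force: [3.6, -4.0, 1.7]
grip_width: 0.0161
grip_force: 44.8
```

arm_command(plan=[[0, -1.5, 0.3, 1.3, 0], [0, -1.5, 0.3, 1.3, 0], [0, -1.5, 0.3, 1.3, 0], [0, 0, 0, 0, 0]])

```text
time_s: 5.07
position: [0.5299, -0.0741, 0.2455]
ee_rot: [179.8, -0.1, 75.4]
ft_force: [3.8, -2.9, 2.4]
grip_width: 0.0164
grip_force: 44.9
```

arm_command(plan=[[0, -1.5, 0.3, 1.3, 0], [0, -1.5, 0.3, 1.3, 0], [0, -1.5, 0.3, 1.3, 0], [0, 0, 0, 0, 0]])

```text
time_s: 5.4
position: [0.5253, -0.0729, 0.2493]
ee_rot: [179.8, -0.1, 75.4]
ft_force: [4.9, -2.1, 2.2]
grip_width: 0.0159
grip_force: 44.9
```

arm_command(plan=[[0, -1.5, 0.4, 1.2, 0], [0, -1.5, 0.4, 1.2, 0], [0, -1.5, 0.4, 1.2, 0], [0, 0, 0, 0, 0]])

```text
time_s: 5.73
position: [0.5208, -0.0717, 0.2529]
ee_rot: [179.8, -0.1, 75.4]
ft_force: [4.8, -1.7, 4.1]
grip_width: 0.0164
grip_force: 45.0
```

arm_command(plan=[[0, -1.5, 0.4, 1.3, 0], [0, -1.5, 0.4, 1.3, 0], [0, -1.5, 0.4, 1.3, 0], [0, 0, 0, 0, 0]])

```text
time_s: 6.07
position: [0.5165, -0.0706, 0.2561]
ee_rot: [179.8, -0.1, 75.4]
ft_force: [5.2, -2.1, 1.5]
grip_width: 0.0163
grip_force: 44.9
```

arm_command(plan=[[0, -1.5, 0.4, 1.2, 0], [0, -1.5, 0.4, 1.2, 0], [0, -1.5, 0.4, 1.2, 0], [0, 0, 0, 0, 0]])

```text
time_s: 6.4
position: [0.5116, -0.0693, 0.2597]
ee_rot: [179.9, -0.1, 75.4]
ft_force: [5.3, -1.7, 2.7]
grip_width: 0.0162
grip_force: 44.9
```

arm_command(plan=[[0, -1.6, 0.4, 1.1, 0], [0, -1.6, 0.4, 1.1, 0], [0, -1.6, 0.4, 1.1, 0], [0, 0, 0, 0, 0]])

```text
time_s: 6.73
position: [0.5065, -0.068, 0.2631]
ee_rot: [179.9, -0.1, 75.4]
ft_force: [5.0, -1.0, 3.5]
grip_width: 0.0164
grip_force: 45.0
```

arm_command(plan=[[0, -1.6, 0.4, 1.1, 0], [0, -1.6, 0.4, 1.1, 0], [0, -1.6, 0.4, 1.1, 0], [0, 0, 0, 0, 0]])

```text
time_s: 7.07
position: [0.5015, -0.0666, 0.2664]
ee_rot: [179.9, -0.1, 75.4]
ft_force: [5.0, 0.4, 4.6]
grip_width: 0.0166
grip_force: 45.1
```

arm_command(plan=[[0, -1.6, 0.3, 1.2, 0], [0, -1.6, 0.3, 1.1, 0], [0, -1.6, 0.3, 1.1, 0], [0, 0, 0, 0, 0]])

```text
time_s: 7.4
position: [0.4965, -0.0653, 0.2694]
ee_rot: [180.0, -0.1, 75.4]
ft_force: [5.4, 1.3, 2.5]
grip_width: 0.0166
grip_force: 45.0
```

arm_command(plan=[[0, -1.7, 0.3, 1.1, 0], [0, -1.7, 0.3, 1.0, 0], [0, -1.7, 0.3, 1.0, 0], [0, 0, 0, 0, 0]])

```text
time_s: 7.73
position: [0.493, -0.0644, 0.2715]
ee_rot: [179.9, -0.2, 75.4]
ft_force: [9.8, 1.4, -1.3]
grip_width: 0.0161
grip_force: 44.6
```

arm_command(plan=[[0, -1.3, 0.3, 0.7, 0], [0, -1.2, 0.3, 0.6, 0], [0, 0, 0, 0, 0]])

```text
time_s: 7.98
position: [0.4915, -0.064, 0.2724]
ee_rot: [179.8, -0.2, 75.4]
ft_force: [11.8, 1.7, -3.4]
grip_width: 0.0165
grip_force: 44.5
```

Run:
```python
import numpy as np
def seg(a,b,n):
    t=np.linspace(a,b,n+1); s=250*np.cos(t); z=250*np.sin(t)
    c=np.round(np.stack([.967*s,-.255*s,z],1),1)
    print(a,b,np.round(np.diff(c,axis=0),1).tolist())
for i in range(5): seg(1.09-.2*i,.89-.2*i,10)
```

```text
1.09 0.89 [[4.3, -1.1, -2.4], [4.2, -1.1, -2.4], [4.2, -1.1, -2.6], [4.1, -1.1, -2.6], [4.0, -1.1, -2.7], [4.1, -1.0, -2.8], [3.9, -1.1, -2.8], [3.9, -1.0, -3.0], [3.9, -1.0, -3.0], [3.8, -1.0, -3.1]]
0.8900000000000001 0.69 [[3.7, -1.0, -3.2], [3.7, -1.0, -3.3], [3.6, -0.9, -3.3], [3.5, -1.0, -3.4], [3.5, -0.9, -3.5], [3.4, -0.9, -3.6], [3.3, -0.8, -3.6], [3.2, -0.9, -3.7], [3.2, -0.8, -3.7], [3.1, -0.9, -3.9]]
0.6900000000000001 0.49 [[3.1, -0.8, -3.9], [3.0, -0.8, -3.9], [2.8, -0.7, -4.0], [2.8, -0.8, -4.1], [2.8, -0.7, -4.1], [2.6, -0.7, -4.2], [2.6, -0.6, -4.2], [2.5, -0.7, -4.3], [2.4, -0.6, -4.4], [2.3, -0.6, -4.3]]
0.49 0.2899999999999999 [[2.2, -0.6, -4.5], [2.2, -0.6, -4.5], [2.0, -0.5, -4.5], [2.0, -0.6, -4.5], [1.9, -0.5, -4.7], [1.8, -0.4, -4.6], [1.7, -0.5, -4.7], [1.6, -0.4, -4.7], [1.5, -0.4, -4.7], [1.5, -0.4, -4.8]]
0.29000000000000004 0.08999999999999997 [[1.3, -0.3, -4.8], [1.2, -0.4, -4.8], [1.2, -0.3, -4.9], [1.0, -0.2, -4.9], [1.0, -0.3, -4.9], [0.9, -0.2, -4.9], [0.7, -0.2, -4.9], [0.7, -0.2, -5.0], [0.6, -0.2, -5.0], [0.5, -0.1, -4.9]]
```

arm_command(plan=[[0, 4.3, -1.1, -2.4, 0], [0, 4.2, -1.1, -2.4, 0], [0, 4.2, -1.1, -2.6, 0], [0, 4.1, -1.1, -2.6, 0], [0, 4.0, -1.1, -2.7, 0], [0, 4.1, -1.0, -2.8, 0], [0, 3.9, -1.1, -2.8, 0], [0, 3.9, -1.0, -3.0, 0], [0, 3.9, -1.0, -3.0, 0], [0, 3.8, -1.0, -3.1, 0]])

```text
time_s: 8.82
position: [0.5296, -0.0741, 0.2457]
ee_rot: [-180.0, -0.2, 75.4]
ft_force: [4.8, 2.3, 2.2]
grip_width: 0.0165
grip_force: 45.0
```

arm_command(plan=[[0, 3.7, -1.0, -3.2, 0], [0, 3.7, -1.0, -3.3, 0], [0, 3.6, -0.9, -3.3, 0], [0, 3.5, -1.0, -3.4, 0], [0, 3.5, -0.9, -3.5, 0], [0, 3.4, -0.9, -3.6, 0], [0, 3.3, -0.8, -3.6, 0], [0, 3.2, -0.9, -3.7, 0], [0, 3.2, -0.8, -3.7, 0], [0, 3.1, -0.9, -3.9, 0]])

```text
time_s: 9.65
position: [0.5638, -0.0831, 0.21]
ee_rot: [-179.9, -0.2, 75.4]
ft_force: [5.9, 2.7, 0.7]
grip_width: 0.0161
grip_force: 45.0
```

The board is at 0.684, below the fifth rest, and the load is still about 2.6 N, so the pawl is out.

arm_command(plan=[[0, 3.1, -0.8, -3.9, 0], [0, 3.0, -0.8, -3.9, 0], [0, 2.8, -0.7, -4.0, 0], [0, 2.8, -0.8, -4.1, 0], [0, 2.8, -0.7, -4.1, 0], [0, 2.6, -0.7, -4.2, 0], [0, 2.6, -0.6, -4.2, 0], [0, 2.5, -0.7, -4.3, 0], [0, 2.4, -0.6, -4.4, 0], [0, 2.3, -0.6, -4.3, 0]])

```text
time_s: 10.48
position: [0.5903, -0.0901, 0.1679]
ee_rot: [-179.9, -0.2, 75.4]
ft_force: [6.4, 1.6, -0.3]
grip_width: 0.0162
grip_force: 44.9
```

arm_command(plan=[[0, 2.4, -0.6, -4.5, 0], [0, 2.4, -0.6, -4.5, 0], [0, 2.2, -0.5, -4.5, 0], [0, 2.0, -0.6, -4.5, 0], [0, 1.9, -0.5, -4.7, 0], [0, 1.8, -0.4, -4.6, 0], [0, 1.7, -0.5, -4.7, 0], [0, 1.6, -0.4, -4.7, 0], [0, 1.5, -0.4, -4.7, 0], [0, 1.5, -0.4, -4.8, 0]])

```text
time_s: 11.32
position: [0.6082, -0.0948, 0.1209]
ee_rot: [-179.8, -0.2, 75.4]
ft_force: [3.8, 2.0, -3.4]
grip_width: 0.0164
grip_force: 44.8
```

arm_command(plan=[[0, 1.3, -0.3, -4.8, 0], [0, 1.2, -0.4, -4.8, 0], [0, 1.2, -0.3, -4.9, 0], [0, 1.0, -0.2, -4.9, 0], [0, 1.0, -0.3, -4.9, 0], [0, 0.9, -0.2, -4.9, 0]])

```text
time_s: 11.82
position: [0.6144, -0.0965, 0.0919]
ee_rot: [-179.7, -0.1, 75.4]
ft_force: [3.5, 4.1, -2.8]
grip_width: 0.0164
grip_force: 44.7
```

arm_command(plan=[[0, 0.5, -0.1, -3, 0], [0, 0.4, -0.1, -3, 0], [0, 0.4, -0.1, -3, 0], [0, 0.4, -0.1, -3, 0], [0, 0.3, -0.1, -3, 0], [0, 0.3, -0.1, -3, 0], [0, 0.2, -0.1, -3, 0], [0, 0.2, 0, -3, 0], [0, 0.1, 0, -3, 0], [0, 0.1, 0, -3, 0]])

```text
time_s: 12.65
position: [0.6172, -0.0972, 0.0623]
ee_rot: [-179.7, -0.1, 75.4]
ft_force: [3.7, 4.4, -3.0]
grip_width: 0.016
grip_force: 44.7
```

arm_command(plan=[[0, 0.1, 0, -2, 0], [0, 0, 0, -2, 0], [0, 0, 0, -2, 0], [0, 0, 0, -2, 0], [0, 0, 0, -1, 0], [0, 0, 0, 0, 0]])

```text
time_s: 13.15
position: [0.6174, -0.0973, 0.0532]
ee_rot: [-179.8, -0.1, 75.4]
ft_force: [3.5, 4.5, -4.8]
grip_width: 0.0164
grip_force: 44.7
```

arm_command(plan=[[0, 0, 0, -1, 0], [0, 0, 0, -1, 0], [0, 0, 0, -1, 0], [0, 0, 0, 0, 0]])

```text
time_s: 13.48
position: [0.6174, -0.0973, 0.053]
ee_rot: [-179.8, -0.1, 75.4]
ft_force: [-0.4, 5.4, 3.8]
grip_width: 0.0162
grip_force: 45.5
```

arm_command(plan=[[0, 0, 0, -1, 0], [0, 0, 0, -1, 0], [0, 0, 0, 0, 0]])

```text
time_s: 13.73
position: [0.6175, -0.0973, 0.0529]
ee_rot: [-179.9, -0.1, 75.4]
ft_force: [-3.7, 5.9, 10.5]
grip_width: 0.0158
grip_force: 46.1
```

Run:
```python
from h import *
im,d,m=grab('top','top2'); P=pts(d,m); hsv=cv2.cvtColor(im,cv2.COLOR_BGR2HSV)
wood=(hsv[...,0]>12)&(hsv[...,0]<28)&(hsv[...,1]>50)&(im.max(2)>150)&(P[...,2]>0.04)&(P[...,2]<0.12)&(P[...,0]>0.3)&(P[...,0]<.6)&(abs(P[...,1])<0.25)
q=P[wood]
for _ in range(4):
    qc=np.median(q,0); n=np.linalg.svd(q-qc,full_matrices=False)[2][2]; r=abs((q-qc)@n); q=q[r<.004]
n*=np.sign(n[2]);print(qc,n,len(q),np.arcsin(-n[0]*.967+n[1]*.255))
cv2.imwrite('pics/c2.png',cv2.resize(im[190:370,230:450],None,fx=3,fy=3,interpolation=cv2.INTER_CUBIC))
im,d,m=grab('scene','sc2')
cv2.imwrite('pics/c3.png',cv2.resize(im[130:290,200:420],None,fx=3,fy=3,interpolation=cv2.INTER_CUBIC))
```

```text
[0.51094323 0.03054791 0.06888737] [-0.00364731 -0.00142149  0.99999234] 2527 0.0031644788520259585
```

View pics/c3.png

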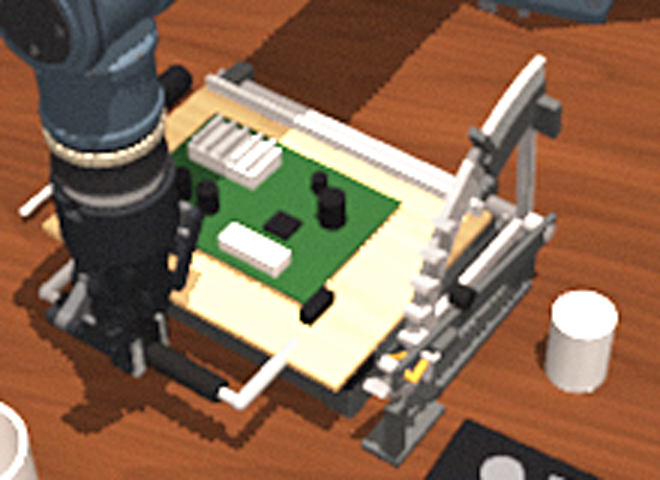

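The close-up shows the board flat, with a fitted tilt of 0.003 rad, and the brass pawl at the foot of the quadrant near (410,365). Next I raise it to about 0.375, past the second notch's drop-in at 0.342 and short of the third's at 0.481.

arm_command(plan=[[0, 0, 0, 3, 0], [0, 0, 0, 3, 0], [0, -0.1, 0, 4, 0], [0, -0.3, 0.1, 5, 0], [0, -0.5, 0.1, 5, 0], [0, -0.5, 0.1, 5, 0], [0, -0.5, 0.1, 5, 0], [0, -0.6, 0.2, 5, 0], [0, -0.7, 0.2, 5, 0], [0, -0.8, 0.2, 5, 0]])

```text
time_s: 14.67
position: [0.6141, -0.0964, 0.0938]
ee_rot: [-179.8, -0.1, 75.4]
ft_force: [4.0, 4.8, -3.9]
grip_width: 0.0164
grip_force: 44.7
```

arm_command(plan=[[0, -0.9, 0.2, 4.9, 0], [0, -1.0, 0.3, 4.9, 0], [0, -1.1, 0.3, 4.9, 0], [0, -1.2, 0.3, 4.8, 0], [0, -1.3, 0.3, 4.8, 0], [0, -1.3, 0.3, 4.8, 0], [0, -1.4, 0.4, 4.8, 0], [0, 0, 0, 0, 0]])

```text
time_s: 15.33
position: [0.606, -0.0943, 0.1289]
ee_rot: [-179.9, -0.1, 75.4]
ft_force: [3.8, 4.4, -3.3]
grip_width: 0.0163
grip_force: 44.7
```

arm_command(plan=[[0, -1.3, 0.3, 3.9, 0], [0, -1.3, 0.4, 3.9, 0], [0, -1.4, 0.4, 3.9, 0], [0, -1.4, 0.4, 3.8, 0], [0, 0, 0, 0, 0], [0, 0, 0, 0, 0]])

```text
time_s: 15.83
position: [0.6009, -0.093, 0.1437]
ee_rot: [-179.9, -0.1, 75.4]
ft_force: [5.2, 5.0, -4.1]
grip_width: 0.0163
grip_force: 44.7
```

arm_command(plan=[[0, 0.9, -0.2, -2.5, 0], [0, 0.9, -0.2, -2.5, 0], [0, 0.9, -0.2, -2.5, 0], [0, 0.9, -0.2, -2.5, 0], [0, 0.8, -0.2, -2.4, 0], [0, 0.7, -0.2, -2, 0], [0, 0.5, -0.1, -1.5, 0], [0, 0, 0, 0, 0]])

```text
time_s: 16.5
position: [0.6065, -0.0944, 0.1272]
ee_rot: [-179.9, -0.1, 75.4]
ft_force: [4.3, 4.6, -3.2]
grip_width: 0.0162
grip_force: 44.7
```

arm_command(plan=[[0, 0.3, -0.1, -1, 0], [0, 0.3, -0.1, -1, 0], [0, 0, 0, 0, 0]])

```text
time_s: 16.75
position: [0.6069, -0.0946, 0.1256]
ee_rot: [-179.9, -0.1, 75.4]
ft_force: [3.9, 3.9, -2.8]
grip_width: 0.0165
grip_force: 44.8
```

arm_command(plan=[[0, 0.3, -0.1, -1, 0], [0, 0.3, -0.1, -1, 0], [0, 0, 0, 0, 0]])

```text
time_s: 17.0
position: [0.6072, -0.0946, 0.1247]
ee_rot: [-179.9, -0.1, 75.4]
ft_force: [1.1, 5.6, 1.6]
grip_width: 0.016
grip_force: 45.0
```

arm_command(plan=[[20, 0, 0, -0.5, 0], [30, 0, 0, 0, 0], [47, 0, 0, 0, 0], [47, 0, 0, 0, 0], [47, 0, 0, 0, 0]])

```text
time_s: 17.42
position: [0.6073, -0.0967, 0.1239]
ee_rot: [-179.9, 0.1, 75.3]
ft_force: [-1.3, 0.4, -1.1]
grip_width: 0.0401
grip_force: 0.0
```

arm_command(plan=[[47, 0, 0, 5, 0], [47, 0, 0, 10, 0], [47, 0, 0, 15, 0], [47, 0, 0, 20, 0], [47, 0, 0, 25, 0], [47, 0, 0, 25, 0], [47, 0, 0, 25, 0], [47, 0, 0, 25, 0], [47, 0, 0, 0, 0], [47, 0, 0, 0, 0]])

```text
time_s: 18.25
position: [0.6091, -0.0965, 0.2779]
ee_rot: [179.6, 0.0, 75.3]
ft_force: [-0.0, -0.8, -0.4]
grip_width: 0.04
grip_force: 0.0
```

Run:
```python
from h import *
im,d,m=grab('scene','sc4')
P=pts(d,m); hsv=cv2.cvtColor(im,cv2.COLOR_BGR2HSV)
wood=(hsv[...,0]>12)&(hsv[...,0]<28)&(hsv[...,1]>50)&(im.max(2)>150)&(P[...,2]>0.06)&(P[...,2]<0.2)&(P[...,0]>0.3)&(P[...,0]<.62)&(abs(P[...,1])<0.25)
q=P[wood]
for _ in range(5):
    qc=np.median(q,0); n=np.linalg.svd(q-qc,full_matrices=False)[2][2]; r=abs((q-qc)@n); q=q[r<max(.004,np.median(r)*2)]
n*=np.sign(n[2]);print(qc,n,len(q),np.arccos(n[2]), env.observe()['time_s'])
cv2.imwrite('pics/c4.png',cv2.resize(im[130:350,140:440],None,fx=2.6,fy=2.6,interpolation=cv2.INTER_CUBIC))
```

```text
[ 0.51596191 -0.15148234  0.11973285] [-0.26324597  0.0649842   0.96253759] 1046 0.2745857970175605 18.3
```

View pics/c4.png

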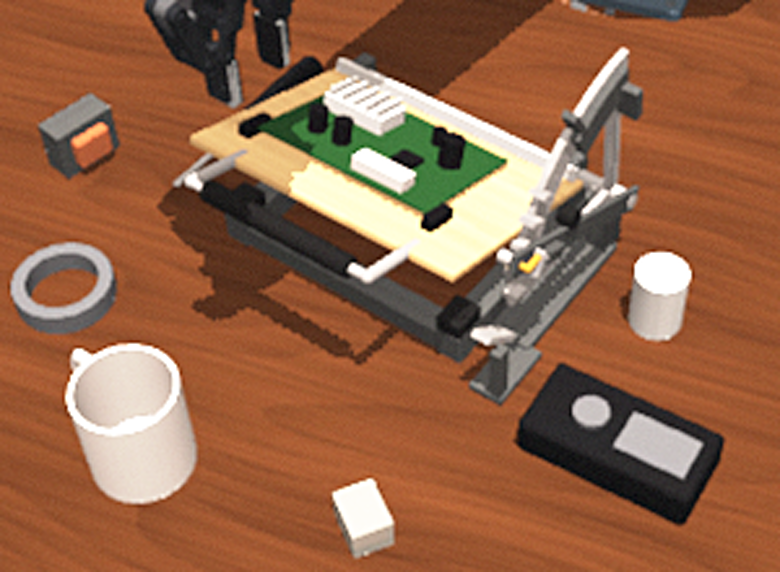

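The close-up shows the board resting free in the second notch. The pawl sits on the low teeth near (530,262), the measured tilt is about 0.28 rad, the gripper is clear, and the bystanders are where they were.

```bash
python3 -c "
from workcell import env
print(env.close_job())"
```

```text
the job is handed in; nothing more can be done
None
```

The job is handed in at about 18 s: the board went up past the top until the pawl was thrown out, with about 9 N extra on the bumper, came down flat under control, and now rests in the second notch with the gripper clear and, in the last picture, the bench items not visibly moved.

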